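Make up a four-part fitting kit in the colour-coded tray

ROBOT

A 6-joint arm with a two-finger parallel gripper is mounted at the origin on a cart in front of the work surface, level with it; the furniture and walls round the work are solid. World frame = base frame: x ahead of the robot, y to its left, z up, the work surface at z = 0. Lengths are in mm, angles in rad, forces in N, time in s.
With the tool pointing down it reaches from about 350 to 1000 mm from the base axis. Payload 7.1 kg.
Tool frame: the origin (TCP) lies at the very end of the fingers, on their centre line; the grasp point (between the pads) lies 19 mm behind it (r.grip_point_offset is the distance from the TCP to the grasp point, in mm); y points along the fingers, x is the direction in which the jaws open and shut, and the axes are right-handed (so a half turn about y gives the same grasp; the last joint's range is limited). The gripper opens to 85 mm and grips with 20 to 120 N. Pads are 22 mm wide; open, the fingers measure 114 mm over their backs; the gripper's body (76 mm by 85 mm) begins 54 mm behind the grasp point. The pads swing forward as they close: fully open they stand 13 mm farther back than shut.
Start: joints at [1.236, 0.423, 1.63, -0, 1.089, -0.019], TCP at [194.079, 594.086, 231.319] pointing down, gripper open.
Joint ranges: [-3, 3], [-0.9, 2.11], [0.09, 2.58], [-1.31, 4.45], [0.11, 2.69], [-2.54, 2.54]. Speed limits (rad/s): [2.39, 2.39, 3.01, 3.14, 3.14, 3.14].

INTERFACE

Orientations are given as a rotation vector (axis times angle).
In Python, from station import r gives the robot as it stands.
- The arm moves only by the shell command python3 -m jog 'ROWS' [FORCE]. ROWS is a JSON object of lists of equal length, an entry for each row: "travel": the shift along the tool's x, y, z in mm, a list of three; "twist": the turn about the tool's y in degrees; "jaw": the gripper's target within -1 to 1 (shut at 1, half-way at 0, fully open at -1). In form: {"travel": [[dx, dy, dz], ...], "twist": [twist, ...], "jaw": [jaw, ...]}. A call has 1 to 5 rows; each row shifts and turns the commanded pose from where the row before left it, along the tool's axes as they then stand; what a row does not reach is not made up. A row lasts 1/8 s, in which the tool goes at most 62.5 mm and 10.7 degrees, less where a joint would pass 70% of its speed; a pose out of reach is approached as far as the arm can. A call with a gripper value outside its range is refused whole. The fingers move at their own pace and stop on an object; FORCE is the grip in N (left out, the last holds). Time passes only in rows, so rows that do not move let the fingers close. It gives the time, the measured TCP pose, the force and the opening at its end, in the units of the state.
- r.get_obs(): the state, without advancing time (a new reading comes with each control period).
- r.capture(name): name is "scene" or "side" or "wrist"; returns a dict with "frame" (384x512x3 uint8, red, green, blue), "depth" (384x512 float32, mm along the optical axis (not along the pixel's ray), 0 where there is no reading), "fov_y" (degrees; the focal length in pixels is half the picture's height over the tangent of half this angle, whatever the lens; pixels are square), "cx", "cy" (the principal point, pixels), "R" (3x3) and "t" (3): a world point X has camera coordinates R X + t; the wrist camera has in their place "mount" (4x4, takes a point from camera to tool coordinates, whose origin is the TCP and whose axes are the tool frame's). Camera axes: x right, y down, z forward; pixel columns grow to the right and rows downward; lengths in mm; the calibration is good to about 2 mm. A picture is of the moment at which its call begins: read the wrist's pose just before it.
- r.sign_off(): hands the job in, once; it reports no verdict.
The state is a dict: "t": time; "joints": joint angles; "joint_vel": joint speeds; "effort": joint torques, N m; "tcp_pos": TCP position; "eef_rot": TCP orientation; "wrist_force": force on the tool from outside, world axes, zero at the start; "moment": the same for the moment, N m; "gripper_width": opening from 0.0 (shut) to 1.0 (fully open).
Only numpy, scipy, OpenCV 4.12 (cv2) and the standard library are available. Lean on these libraries where they do the work, as an engineer would, in place of code of your own. Each camera call takes 0.05 s, during which the arm holds its last target.

TASK

Make up the kit in the grey tray: set the brass collar in the middle of the yellow pad, the steel flanged bushing on the green, the blue star knob on the blue and the hex nut on the red, each centred on its pad, flat and the same way up as it stands now. Set the parts down rather than dropping them. The white plastic spacer and the large knurled steel ring do not belong to the kit: leave them where they are.

Things in the scene. Friction and masses are not known exactly. Their poses are not given: they have to be found in the camera images.
- kit_tray: Grey open kit tray, 148 x 148 mm, fixed to the table, with two by two square pockets of 68 mm (centres 35 mm from the tray's centre along both its x and y), each with a coloured pad on its floor; outer rim 9 mm high, dividers 7 mm high, both 4 mm thick, all heights above the table. Origin at the centre of its underside, on the table; x and y along its edges, z up.
- pad_yellow: Square yellow pad, 62 x 62 x 3 mm, fixed in one of the four pockets of the kit tray (which pocket differs from start to start); origin at the centre of its underside, which is 3 mm above the table, so its top is 6 mm above the table; x and y along its edges, z up.
- pad_green: Square green pad, 62 x 62 x 3 mm, fixed in one of the four pockets of the kit tray (which pocket differs from start to start); origin at the centre of its underside, which is 3 mm above the table, so its top is 6 mm above the table; x and y along its edges, z up.
- pad_blue: Square blue pad, 62 x 62 x 3 mm, fixed in one of the four pockets of the kit tray (which pocket differs from start to start); origin at the centre of its underside, which is 3 mm above the table, so its top is 6 mm above the table; x and y along its edges, z up.
- pad_red: Square red pad, 62 x 62 x 3 mm, fixed in one of the four pockets of the kit tray (which pocket differs from start to start); origin at the centre of its underside, which is 3 mm above the table, so its top is 6 mm above the table; x and y along its edges, z up.
- brass_collar: Plain brass-coloured ring, 30 mm in diameter, 13 mm high, lying flat, bore upright, about 46 g; grip it across the outside. Origin at the centre of its underside, z up along the bore.
- flanged_bushing: Grey steel bushing with a bore and a round flange at its foot: flange 34 mm in diameter, up to 6 mm high, body above it 26 mm in diameter, 24 mm high in all, about 78 g. It stands on its flange. Origin at the centre of its underside, z up along the bore.
- star_knob: Blue star knob standing on its star, with its steel threaded stud pointing up: star 40 mm across and 13 mm high, above it a round neck 18 mm in diameter from 13 to 25 mm, then a stud 6 mm in diameter up to 41 mm; about 30 g. Origin at the centre of its underside, z up along the stud.
- hex_nut: Grey steel hex nut lying flat, 19 mm across flats (two of the flats face along its own x, the others are 60 degrees away), 22 mm across corners (along its y), 10 mm high, about 15 g. Origin at the centre of its underside, z up.
- white_spacer: Look-alike, not part of the kit: plain off-white plastic ring without a flange, 32 mm in diameter, 16 mm high, loose on the table. Origin at the centre of its underside, z up.
- knurled_ring: Look-alike, not part of the kit: large grey steel ring gauge with a knurled rim, 51 mm in diameter, 16 mm high, loose on the table. Origin at the centre of its underside, z up.
Things that resemble listed ones, but are neither listed nor needed, are in the scene too. There is more than one size of the pad_yellow; the one meant has the size given above.

How it is judged (in metres and radians):
At the end, for the whole second after the job is handed in: Collar on the yellow pad, bushing on the green, knob on the blue, nut on the red: each within 15 mm of its pad's centre (horizontally), resting on the pad, upright within 0.12 rad, at rest; the white spacer and the knurled ring within 20 mm of where they started (horizontal distance between brass_collar and pad_yellow below 0.015 m and z of brass_collar in the frame of pad_yellow between 0.0005 and 0.006 m and angle between each of brass_collar, flanged_bushing, star_knob, hex_nut's own z axis and vertical below 0.12 rad and linear speed of each of brass_collar, flanged_bushing, star_knob, hex_nut below 0.02 m/s and angular speed of each of brass_collar, flanged_bushing, star_knob, hex_nut below 0.3 rad/s and horizontal distance between flanged_bushing and pad_green below 0.015 m and z of flanged_bushing in the frame of pad_green between 0.0005 and 0.006 m and horizontal distance between star_knob and pad_blue below 0.015 m and z of star_knob in the frame of pad_blue between 0.0005 and 0.006 m and horizontal distance between hex_nut and pad_red below 0.015 m and z of hex_nut in the frame of pad_red between 0.0005 and 0.006 m and distance of each of white_spacer, knurled_ring from where it was at the start of the episode below 0.02 m); the robot touches nothing.
It fails at once if a kit part is let fall from more than 25 mm above its pad ((horizontal distance between brass_collar and kit_tray below 0.12 m and z of brass_collar in the frame of pad_yellow above 0.028 m and contact force between brass_collar and anything else below 0.02 N) or (horizontal distance between flanged_bushing and kit_tray below 0.12 m and z of flanged_bushing in the frame of pad_green above 0.028 m and contact force between flanged_bushing and anything else below 0.02 N) or (horizontal distance between star_knob and kit_tray below 0.12 m and z of star_knob in the frame of pad_blue above 0.028 m and contact force between star_knob and anything else below 0.02 N) or (horizontal distance between hex_nut and kit_tray below 0.12 m and z of hex_nut in the frame of pad_red above 0.028 m and contact force between hex_nut and anything else below 0.02 N)).
It fails at once if the white spacer is moved by 20 mm or more (distance of white_spacer from where it was at the start of the episode above 0.02 m).
It fails at once if the knurled ring is moved by 20 mm or more (distance of knurled_ring from where it was at the start of the episode above 0.02 m).
It also fails if it takes over 80 s, if anything falls off the work surface, if the arm or the gripper's body presses on something with over 40 N, if the wrist force passes 120 N, or if a joint passes its speed limit or range.

## Working session

There is one attempt and no reset: what is moved stays moved. The work goes in short steps, Python scripts to look and compute and a shell command to move; the robot and the scene stay as the last step left them, time stands still between calls to the robot, and variables do not carry over. Pictures are saved under pics/ and viewed, and the job is handed in when it is done.

```bash
ls; mkdir -p pics; cat > h.py <<'E'
import numpy as np, cv2
from station import r
def save(name,fn):
    c=r.capture(name); cv2.imwrite('pics/'+fn,c['frame'][:,:,::-1]); return c
E
python3 - <<'E'
from h import *
import pickle
print(r.get_obs())
D={}
for n in ['scene','side','wrist']:
    c=save(n,n+'0.png'); D[n]=c
    print(n,c['fov_y'],c['cx'],c['cy'],[c.get(k) for k in('R','t','mount')])
pickle.dump(D,open('d0.pkl','wb'))
E
```

```text
pics
{'t': 0.0, 'joints': array([ 1.23603659e+00,  4.23853846e-01,  1.63071064e+00, -7.68325790e-06,
        1.08862335e+00, -1.90085473e-02]), 'joint_vel': array([ 0.00032682, -0.0014597 , -0.00043568, -0.00028684, -0.00082691,
        0.00233077]), 'effort': array([ 3.76584678e-03, -5.57400227e+01, -2.81746048e+01,  3.83159904e-04,
        7.29870371e-03,  1.24131097e-05]), 'tcp_pos': array([193.8779867 , 593.57244301, 230.52947432]), 'eef_rot': array([-1.3431297 , -0.97257826,  0.97474227]), 'wrist_force': array([0.19071209, 0.80764698, 0.58624118]), 'moment': array([ 0.02866432,  0.00539335, -0.03198572]), 'gripper_width': 1.0078374021198342}
scene 49.55493947860673 246.71481169785793 188.68079710109063 [array([[-0.95849054, -0.28493239, -0.01046048],
       [-0.24014551,  0.82652144, -0.50910946],
       [ 0.15370758, -0.48546456, -0.86063822]]), array([ 489.70829449,  193.30487471, 1059.06787519]), None]
side 44.30227742458812 258.634990877603 192.55426945250161 [array([[-9.99782027e-01, -2.08661754e-02, -7.08051370e-04],
       [-1.24597693e-02,  6.23523041e-01, -7.81705681e-01],
       [ 1.67526942e-02, -7.81526468e-01, -6.23647118e-01]]), array([ 526.60474651,   77.24161954, 1325.99485916]), None]
wrist 63.61496408858258 255.99372441241962 184.34852413059505 [None, None, array([[ 9.99999895e-01, -2.26980848e-04, -3.99028323e-04,
        -3.08391277e-01],
       [ 3.05155762e-04, -3.20709576e-01,  9.47177531e-01,
        -1.43416385e+02],
       [-3.42963364e-04, -9.47177553e-01, -3.20709473e-01,
         8.26605584e+01],
       [ 0.00000000e+00,  0.00000000e+00,  0.00000000e+00,
         1.00000000e+00]])]
```

View pics/scene0.png

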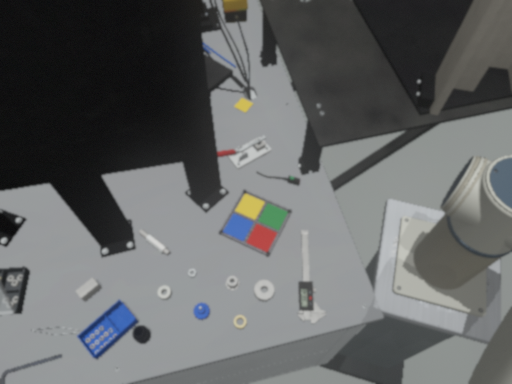

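View pics/side0.png

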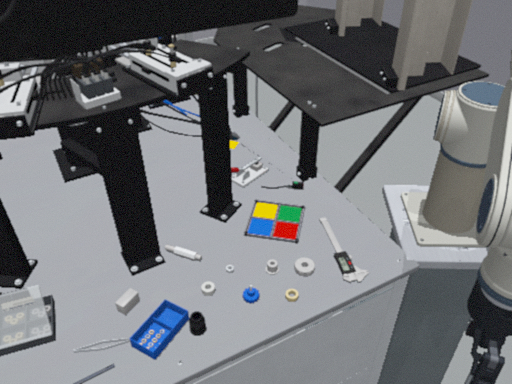

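View pics/wrist0.png

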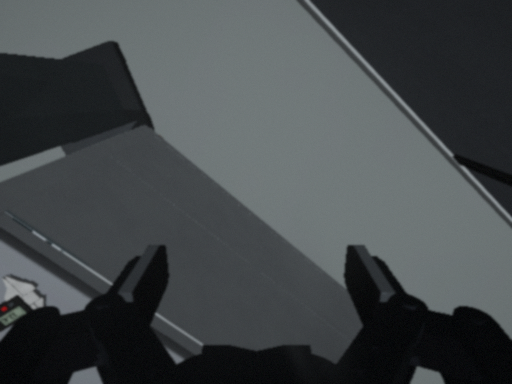

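Candidates in the scene view are the tray at (255,222), nut at (192,272), spacer at (164,292), bushing at (232,282), knurled ring at (264,290), knob at (202,311) and collar at (240,321). There is a small stray yellow piece at (244,104). I'll enlarge the view and measure.

```bash
cat >> h.py <<'E'
def Kf(c):
    H=c['frame'].shape[0]; f=H/2/np.tan(np.radians(c['fov_y'])/2); return f
def cast(c,u,v,z,RT=None):
    f=Kf(c); d=np.array([(u-c['cx'])/f,(v-c['cy'])/f,1.0])
    R,t=(c['R'],c['t']) if RT is None else RT
    o=-R.T@t; w=R.T@d; s=(z-o[2])/w[2]; return o+s*w
def proj(c,X,RT=None):
    f=Kf(c); R,t=(c['R'],c['t']) if RT is None else RT
    p=R@np.asarray(X,float)+t; return np.array([f*p[0]/p[2]+c['cx'],f*p[1]/p[2]+c['cy']])
E
python3 - <<'E'
from h import *
import pickle
D=pickle.load(open('d0.pkl','rb'))
s=D['scene']['frame'][180:340,140:300,::-1]; w=D['side']['frame'][190:320,190:350,::-1]
cv2.imwrite('pics/z1.png',np.hstack([cv2.resize(s,(400,400),interpolation=2),cv2.resize(w,(400,400*130//160),interpolation=2)[:400] if 0 else cv2.resize(cv2.copyMakeBorder(w,0,30,0,0,0),(400,400),interpolation=2)]))
pts={'scene':dict(nut=(192,272,10),spacer=(164,292,16),bush=(232,282,24),ring=(264,290,16),knob=(202,311,13),collar=(240,321,13),ydecoy=(244,104,6)),
'side':dict(nut=(230,268,10),spacer=(208,288,16),bush=(272,264,24),ring=(305,266,16),knob=(251,296,13),collar=(292,295,13))}
for n in pts:
    for k,(u,v,z) in pts[n].items(): print(n,k,cast(D[n],u,v,z).round(),)
# pads
for n in ['scene','side']:
    c=D[n]; hsv=cv2.cvtColor(c['frame'],cv2.COLOR_RGB2HSV)
    for col,(a,b) in dict(red=(0,8),yellow=(22,32),green=(45,85),blue=(100,125)).items():
        m=cv2.inRange(hsv,(a,120,60),(b,255,255))
        if col=='red': m|=cv2.inRange(hsv,(172,120,60),(180,255,255))
        N,L,st,ce=cv2.connectedComponentsWithStats(m)
        for i in range(1,N):
            if st[i,4]>60: 
                X=cast(c,*ce[i],6); print(n,col,st[i,4],ce[i].round(1),X.round(1))
    for uv in [(60,300)]: pass
E
```

```text
scene nut [595. 199.  10.]
scene spacer [642. 267.  16.]
scene bush [489. 199.  24.]
scene ring [409. 194.  16.]
scene knob [538. 284.  13.]
scene collar [444. 280.  13.]
scene ydecoy [ 631. -375.    6.]
side nut [594. 201.  10.]
side spacer [641. 271.  16.]
side bush [490. 199.  24.]
side ring [408. 196.  16.]
side knob [538. 290.  13.]
side collar [443. 285.  13.]
scene red 463 [261.4 237.4] [453.5  57.    6. ]
scene yellow 178 [234.3   3.8] [ 813.3 -850.     6. ]
scene yellow 118 [243.2 104.7] [ 633.1 -371.6    6. ]
scene yellow 410 [249.6 206.1] [509.7 -24.2   6. ]
scene blue 440 [237.8 226.8] [522.3  44.8   6. ]
scene blue 1206 [109.5 326.2] [737.3 377.7   6. ]
scene blue 156 [201.5 311.2] [540.1 283.    6. ]
side red 364 [285.5 230. ] [452.3  56.6   6. ]
side yellow 62 [232.2 144.1] [ 625.3 -371.1    6. ]
side yellow 327 [265. 210.] [509.1 -26.1   6. ]
side green 305 [289.3 213.2] [439.8 -13.4   6. ]
side blue 83 [173.8 105.8] [ 870.6 -641.4    6. ]
side blue 357 [260.2 226.6] [521.6  44.1   6. ]
side blue 187 [250.5 295. ] [540.  281.6   6. ]
side blue 1618 [160.2 327.6] [736.  376.3   6. ]
```

View pics/z1.png

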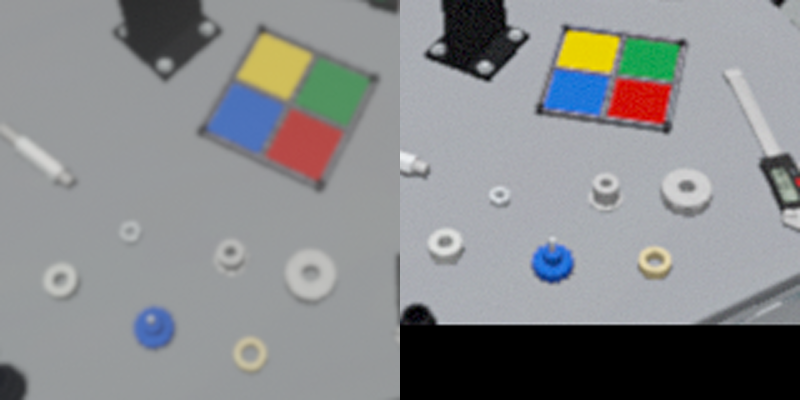

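```bash
python3 - <<'E'
from h import *
import pickle
D=pickle.load(open('d0.pkl','rb'))
for n in ['scene','side']:
    c=D[n];f=Kf(c);d=c['depth'];v,u=np.mgrid[:384,:512]
    P=np.stack([(u-c['cx'])/f*d,(v-c['cy'])/f*d,d],-1).reshape(-1,3)[d.ravel()>0]
    W=(P-c['t'])@c['R']
    print(n)
    # max height map in 50mm cells
    for y in range(450,-350,-50):
        row=[]
        for x in range(250,900,50):
            m=(abs(W[:,0]-x)<25)&(abs(W[:,1]-y)<25); row.append('%4d'%np.percentile(W[m,2],98) if m.sum()>3 else '   .')
        print('%4d'%y,' '.join(row))
c=D['scene']
m=None
E
```

```text
scene
 450    .    .    .    .    .    .    2    4    4   18   30    9    8
 400    .    .    .    .    0    3    4    4   48   30   26   30    9
 350    .    .    .    3    3  870  870  787  696   31   31   29   31
 300    .    3    3    3  854  863  805  654   18    4   27   33   32
 250    3    8    4    4  841  670   16    4   18    4    4    4    4
 200   10   16    4   19   18   27    4   11    4    5   10  311  316
 150    5   15   12   17    5    5    4    4   11   21   20  310    .
 100    5   10   10    9   11   11   10    4    4    4    4   10    4
  50    4    4   11   10   10   10   11    6    5    4    4    5    4
   0    5    4   10   11   10   10  466  466  206   12    4    4    4
 -50    4    6    5   11   10   12  466  466  181    6    5    5    4
-100    3  251  253  250    4    5    5  465   89    .    4    4    .
-150  254  253  253  253   21    7   40   78   56    .    .    .    .
-200  254  254  254  255  252   17   49   47    5    .    .    .    .
-250  254  253  254  254  253   16   47    5    5    4    .    .    .
-300  254  254  254  254  253  253    5    5
[... 450 characters left out ...]

 150    5   16   14   18    6    5    6  512  527  550  557  536  552
 100    6   12   12   12   12   12   12    6  516  511  542  508    .
  50    6    6   12   12   11   11   12  467  466  512  534  507  489
   0    6    6   12   13   12   12  467  468  467  467    6  498  497
 -50    5    6    6   11   13   13  467  467  468  471  489  492    7
-100    5  253  254  252    6    6    6  466  468  468  486    5    6
-150  255  255  255  254   25    9   44   75    .    6    6    6    6
-200  256  255  255  256  253   29   51   49    .    6    6    6    6
-250  255  255  255  255  255   21   49    7    .    6    6    6    6
-300  255  255  255  255  255  254    7    7    4    7    7    6    6
```

```bash
python3 - <<'E'
from h import *
import pickle
D=pickle.load(open('d0.pkl','rb'))
for n in ['scene','side']:
    c=D[n];f=Kf(c);d=c['depth'];v,u=np.mgrid[:384,:512]
    P=np.stack([(u-c['cx'])/f*d,(v-c['cy'])/f*d,d],-1).reshape(-1,3)[d.ravel()>0]
    W=(P-c['t'])@c['R']; uu=np.stack([u.ravel(),v.ravel()],1)[d.ravel()>0]
    m=(W[:,0]>450)&(W[:,0]<680)&(W[:,1]>-150)&(W[:,1]<140)
    for a,b in [(4,9),(30,100),(100,200),(200,300),(300,400),(400,450),(455,480)]:
        k=m&(W[:,2]>a)&(W[:,2]<b)&((a>20)|(c['frame'][uu[:,1],uu[:,0]].max(1)<50)&(W[:,0]>540))
        if k.sum()>5:
            q=W[k]; print(n,a,b,k.sum(),np.percentile(q,[2,98],axis=0).round().tolist(), 'minx pt',q[q[:,0].argmin()].round(),'maxy pt',q[q[:,1].argmax()].round(),'miny',q[q[:,1].argmin()].round())
    k=(W[:,2]>600)&(W[:,0]>300)&(W[:,0]<650)&(W[:,1]>100)&(W[:,1]<400)
    if k.any(): print('high',W[k].min(0),W[k].max(0),uu[k].min(0),uu[k].max(0))
    print('proj',proj(c,[510,-25,100]))
    k=(W[:,2]>245)&(W[:,2]<265)&(W[:,0]>250)&(W[:,0]<600)&(W[:,1]>-200)
    q=W[k]; 
    for x in range(250,560,40):
        z=q[abs(q[:,0]-x)<20]; print(x, z[:,1].max().round() if len(z) else None,end='; ')
E
```

```text
scene 30 100 538 [[599.0, -145.0, 33.0], [667.0, 12.0, 98.0]] minx pt [ 592. -148.   57.] maxy pt [648.  14.  89.] miny [ 604. -150.   65.]
scene 100 200 705 [[607.0, -64.0, 102.0], [669.0, 13.0, 197.0]] minx pt [606. -64. 125.] maxy pt [646.  14. 106.] miny [607. -67. 191.]
scene 200 300 100 [[606.0, -65.0, 201.0], [655.0, 13.0, 299.0]] minx pt [606. -61. 299.] maxy pt [649.  14. 217.] miny [607. -66. 223.]
scene 300 400 39 [[606.0, -66.0, 304.0], [609.0, -59.0, 364.0]] minx pt [606. -62. 334.] maxy pt [607. -59. 305.] miny [608. -66. 354.]
scene 400 450 7 [[579.0, -9.0, 433.0], [581.0, -5.0, 442.0]] minx pt [579.  -6. 441.] maxy pt [580.  -4. 440.] miny [581.  -9. 432.]
scene 455 480 593 [[553.0, -73.0, 456.0], [607.0, -1.0, 467.0]] minx pt [550. -53. 465.] maxy pt [577.   5. 464.] miny [612. -80. 465.]
high [453.4525509  257.51585974 646.53470802] [649.17573327 365.36271884 876.43818899] [0 0] [214 188]
proj [249.43511639 188.39007939]
250 -145.0; 290 -122.0; 330 -99.0; 370 -92.0; 410 -137.0; 450 None; 490 None; 530 None; side 4 9 23 [[583.0, -42.0, 6.0], [666.0, 21.0, 9.0]] minx 
[... 414 characters left out ...]
05. -63. 248.] maxy pt [646.  17. 258.] miny [606. -67. 248.]
side 300 400 1092 [[607.0, -61.0, 302.0], [668.0, 15.0, 396.0]] minx pt [605. -62. 309.] maxy pt [647.  19. 354.] miny [606. -67. 370.]
side 400 450 100 [[580.0, -62.0, 400.0], [637.0, 10.0, 448.0]] minx pt [580.  -2. 444.] maxy pt [644.  11. 400.] miny [606. -68. 406.]
side 455 480 1153 [[556.0, -89.0, 457.0], [676.0, 125.0, 469.0]] minx pt [550. -49. 462.] maxy pt [622. 140. 470.] miny [ 678. -104.  466.]
high [462.17146939 256.81432092 647.935036  ] [649.98770853 377.31095434 704.25607365] [156   0] [297  36]
proj [264.90293216 184.20340736]
250 -142.0; 290 -122.0; 330 -96.0; 370 -88.0; 410 -138.0; 450 None; 490 None; 530 None;
```

```bash
cat >> h.py <<'E'
from scipy.spatial.transform import Rotation as Ro
def pose():
    o=r.get_obs(); return o['tcp_pos'],Ro.from_rotvec(o['eef_rot']).as_matrix(),o
def go(x,y,z,ang=None):
    """print local delta; ang = wanted jaw line heading deg (mod 180), None keep"""
    p,R,o=pose(); a=np.degrees(np.arctan2(R[1,0],R[0,0]))
    d=R.T@(np.array([x,y,z])-p)
    print('tcp',p.round(1),'jawang %.1f'%a,'down',R[:,1].round(3),'j6 %.2f'%o['joints'][5],'w %.3f'%o['gripper_width'],'t',round(o['t'],2),'F',o['wrist_force'].round(1))
    tw=0
    if ang is not None:
        tw=-((ang-a+90)%180-90)  # y is down: + twist turns clockwise seen from above
    print('local delta (current axes)',d.round(1),'twist',round(tw,1))
    return d,tw
def wristcap(fn=None):
    p,R,o=pose(); c=r.capture('wrist'); M=c['mount']
    Rc=R@M[:3,:3]; t0=R@M[:3,3]+p; RT=(Rc.T,-Rc.T@t0)
    if fn: cv2.imwrite('pics/'+fn,c['frame'][:,:,::-1])
    return c,RT
E
python3 - <<'E'
from h import *
import pickle
go(444,283,150)
D=pickle.load(open('d0.pkl','rb'))
# refine centres: blobs by colour/brightness contrast in local window
E={}
for n in ['scene','side']:
    c=D[n]; im=c['frame']; lab=cv2.cvtColor(im,cv2.COLOR_RGB2LAB).astype(int)
    for k,X,R0 in [('collar',(444,283,6),26),('bush',(490,199,12),26),('knob',(538,284,6),30),('nut',(595,200,5),20),('spacer',(642,268,8),28),('ring',(409,195,8),36)]:
        u,v=proj(c,X); rad=int(R0*Kf(c)/1100)+3
        u0,v0=int(u),int(v); w=lab[v0-rad:v0+rad+1,u0-rad:u0+rad+1]
        bg=np.median(np.concatenate([w[0],w[-1],w[:,0],w[:,-1]]),axis=0)
        m=(np.abs(w-bg).sum(2)>22).astype(np.uint8)
        N,L,st,ce=cv2.connectedComponentsWithStats(m); i=1+st[1:,4].argmax()
        hull=cv2.convexHull(np.argwhere(L==i)[:,::-1].astype(np.int32)); M=cv2.moments(hull)
        cu,cv_=M['m10']/M['m00']+u0-rad,M['m01']/M['m00']+v0-rad
        print(n,k,st[i,4],round(cu,1),round(cv_,1),cast(c,cu,cv_,X[2]).round(1))
E
```

```text
tcp [193.9 593.7 230.7] jawang 71.9 down [-0.    -0.001 -1.   ] j6 -0.02 w 0.996 t 0.15 F [-0.5 -0.5 -0.7]
local delta (current axes) [-217.6   81.  -334.2] twist 0
scene collar 103 239.5 320.9 [445.8 278.8   6. ]
scene bush 37 231.5 280.2 [493.2 191.4  12. ]
scene knob 259 201.4 310.9 [540.6 282.3   6. ]
scene nut 8 192.0 269.9 [598.5 191.9   5. ]
scene spacer 107 164.2 292.1 [643.4 265.4   8. ]
scene ring 235 263.8 289.0 [410.8 189.    8. ]
side collar 147 291.4 294.8 [443.5 278.9   6. ]
side bush 98 271.5 266.0 [490.7 194.2  12. ]
side knob 242 250.6 294.9 [539.7 281.3   6. ]
side nut 40 229.5 268.5 [595.3 198.4   5. ]
side spacer 145 208.0 288.2 [642.1 264.9   8. ]
side ring 276 304.0 266.9 [409.4 192.2   8. ]
```

```bash
python3 -m jog '{"travel": [[-32,6,-48],[-32,6,-48],[-32,6,-48],[-32,6,-48],[-32,6,-48]], "twist": [0,0,0,0,0], "jaw": [-0.2,-0.2,-0.2,-0.2,-0.2]}' 40; python3 -c "
from h import *
go(444.5,279,130)
wristcap('w1.png')"
```

```text
t: 0.78
tcp_pos: [373.4, 365.9, 201.1]
eef_rot: [-1.342, -0.974, 0.974]
wrist_force: [0.1, 0.6, 0.6]
gripper_width: 0.602
tcp [373.4 365.9 201.1] jawang 71.9 down [ 0.  0. -1.] j6 -0.50 w 0.602 t 0.78 F [0.1 0.6 0.6]
local delta (current axes) [-60.5  71.1 -94.6] twist 0
```

View pics/w1.png

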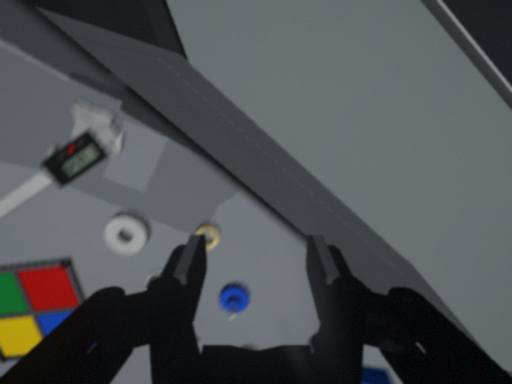

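```bash
python3 -m jog '{"travel": [[-30,15,-40],[-30,15,-40],[0,30,-14],[0,0,0]], "twist": [0,0,0,0], "jaw": [-0.2,-0.2,-0.2,-0.2]}' 40; python3 -c "
from h import *
go(444.5,279,100)
c,RT=wristcap('w2.png')
print(proj(c,[444.5,279,6],RT))"
```

```text
t: 1.32
tcp_pos: [442.6, 279.9, 139.6]
eef_rot: [-1.343, -0.969, 0.975]
wrist_force: [-1.2, -0.6, -0.0]
gripper_width: 0.597
tcp [442.6 279.9 139.6] jawang 71.8 down [-0.004 -0.002 -1.   ] j6 -0.71 w 0.597 t 1.32 F [-1.2 -0.6 -0. ]
local delta (current axes) [-0.1 39.6 -2.2] twist 0
[256.6448345  175.51627086]
```

View pics/w2.png

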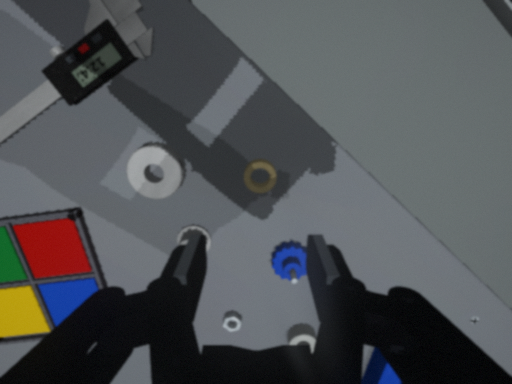

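```bash
python3 -c "
from h import *
c,RT=wristcap('w3.png')
for k,u,v,z in [('collar',260,177,6.5),('ring',155,171,8),('knobstar',290,261,7),('studtip',294,280,41),('nut',232,321,10)]: print(k,cast(c,u,v,z,RT).round(1))
cv2.imwrite('pics/z3.png',np.hstack([cv2.resize(c['frame'][290:350,200:280,::-1],(400,300),interpolation=2),cv2.resize(c['frame'][150:210,220:300,::-1],(400,300),interpolation=2)]))
hsv=cv2.cvtColor(c['frame'],cv2.COLOR_RGB2HSV)
m=cv2.inRange(hsv[140:215,220:300],(10,70,60),(30,255,255)); q=np.argwhere(m)
(x,y),rad=cv2.minEnclosingCircle(q[:,::-1].astype(np.float32)); print(x+220,y+140,rad,cast(c,x+220,y+140,6.5,RT).round(1))
"
```

```text
collar [447.3 282.5   6.5]
ring [410.9 191.7   8. ]
knobstar [543. 284.   7.]
studtip [541.7 284.6  41. ]
nut [594.2 202.6  10. ]
258.5 175.3666648864746 16.012109756469727 [445.3 281.7   6.5]
```

View pics/z3.png

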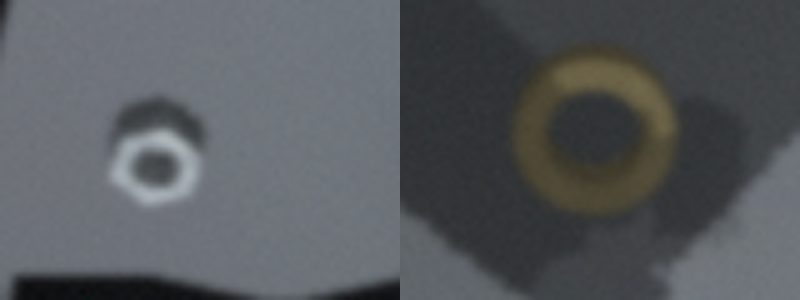

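```bash
python3 -m jog '{"travel": [[2.5,40,-2.5],[0,40,0],[0,40,0],[0,16,0],[0,0,0]], "twist": [0,0,0,0,0], "jaw": [-0.2,-0.2,-0.2,-0.2,-0.2]}' 40; python3 -c "
from h import *
go(446,281.5,2)"; python3 -m jog '{"travel": [[0,0,0],[0,0,0],[0,0,0],[0,0,0]], "twist": [0,0,0,0], "jaw": [1,1,1,1]}' 40;
```

```text
t: 2.05
tcp_pos: [446.0, 283.3, 5.4]
eef_rot: [-1.342, -0.974, 0.975]
wrist_force: [-0.2, -1.0, -0.2]
gripper_width: 0.601
tcp [446.  283.3   5.4] jawang 72.0 down [-0.001 -0.    -1.   ] j6 -0.71 w 0.601 t 2.05 F [-0.2 -1.  -0.2]
local delta (current axes) [-1.7  3.4 -0.6] twist 0
t: 2.55
tcp_pos: [447.3, 283.5, 7.1]
eef_rot: [-1.342, -0.976, 0.971]
wrist_force: [-1.3, 0.5, 6.5]
gripper_width: 0.314
```

```bash
python3 -m jog '{"travel": [[0,0,0],[0,0,0]], "twist": [0,0], "jaw": [1,1]}' 40; python3 -c "
from h import *
c,RT=wristcap('w4.png')
s=save('side','s4.png')
u,v=proj(s,[446,283,10]).astype(int);print(u,v)
cv2.imwrite('pics/z4.png',np.hstack([cv2.resize(c['frame'][80:260,136:376,::-1],(400,300)),cv2.resize(s['frame'][v-45:v+45,u-60:u+60,::-1],(400,300),interpolation=2)]))"
```

```text
t: 2.8
tcp_pos: [447.3, 283.5, 7.1]
eef_rot: [-1.342, -0.976, 0.971]
wrist_force: [-1.6, 0.7, 7.0]
gripper_width: 0.316
290 295
```

View pics/z4.png

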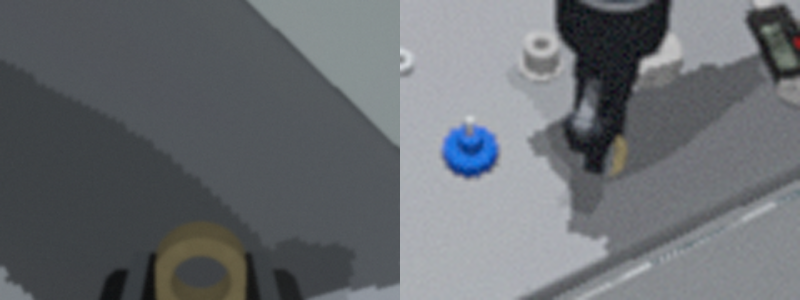

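```bash
python3 -m jog '{"travel": [[0,-30,0],[0,-35,0],[-40,0,-22],[-48,0,-28],[-48,0,-28]], "twist": [0,0,0,0,0], "jaw": [1,1,1,1,1]}' 40; python3 -m jog '{"travel": [[-48,0,-28],[-48,0,-28],[-20,0,-10],[0,0,0]], "twist": [0,0,0,0], "jaw": [1,1,1,1]}' 40; python3 -c "
from h import *
go(509.4,-25,60)
c,RT=wristcap('w5.png')
for n,X in dict(y=(509.4,-25,6),b=(522,44.5,6),r=(453,57,6),g=(440,-13.4,6)).items(): print(n,proj(c,X,RT))
"
```

```text
t: 3.52
tcp_pos: [479.2, 128.2, 71.7]
eef_rot: [-1.343, -0.976, 0.972]
wrist_force: [0.4, -0.2, -0.2]
gripper_width: 0.314
t: 4.03
tcp_pos: [505.8, -3.0, 71.4]
eef_rot: [-1.345, -0.973, 0.97]
wrist_force: [-0.5, -0.6, -1.0]
gripper_width: 0.317
tcp [505.8  -3.   71.4] jawang 71.7 down [ 0.002 -0.    -1.   ] j6 -1.28 w 0.317 t 4.03 F [-0.5 -0.6 -1. ]
local delta (current axes) [-19.8  11.4 -10.3] twist 0
y [229.55320541 212.90346111]
b [325.67890078 200.42830574]
r [318.39921207 101.47744934]
g [210.40205544 116.6905686 ]
```

View pics/w5.png

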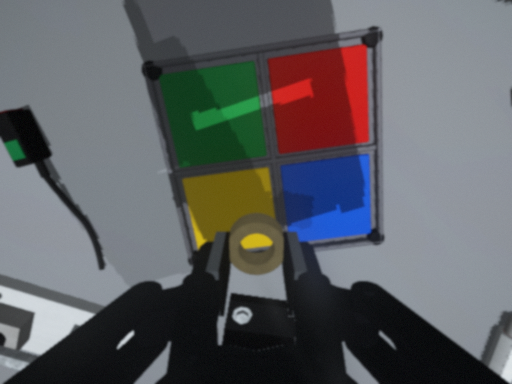

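```bash
cat >> h.py <<'E'
def pads(c,RT):
    hsv=cv2.cvtColor(c['frame'],cv2.COLOR_RGB2HSV)
    for col,(a,b) in dict(red=(0,8),green=(45,85),blue=(100,125),yellow=(20,32)).items():
        m=cv2.inRange(hsv,(a,110,50),(b,255,255))
        if col=='red': m|=cv2.inRange(hsv,(172,110,50),(180,255,255))
        cs,_=cv2.findContours(m,0,1); k=max(cs,key=cv2.contourArea)
        rc=cv2.minAreaRect(k); M=cv2.moments(cv2.convexHull(k)); u=M['m10']/M['m00'];v=M['m01']/M['m00']
        print(col,round(u),round(v),'size',np.round(rc[1]),cast(c,u,v,6,RT).round(1))
E
python3 -c "
from h import *
p,R,o=pose()
c,RT=wristcap()
pads(c,RT)
X=cast(c,256,240,71,RT); print('collar',X, 'local',R.T@(X-p))
"
```

```text
red 319 100 size [ 99. 101.] [451.4  58.4   6. ]
green 213 115 size [95. 96.] [439.  -10.4   6. ]
blue 326 199 size [80. 90.] [520.4  46.3   6. ]
yellow 226 205 size [75. 87.] [501.9 -24.    6. ]
collar [502.04798558  -1.22142001  71.        ] local [-0.37474791  0.15101281  3.41476517]
```

```bash
python3 -m jog '{"travel": [[-19,0,-11.5],[0,25,0],[0,22,0],[0,9,0],[0,0,0]], "twist": [0,0,0,0,0], "jaw": [1,1,1,1,1]}' 40; python3 -c "
from h import *
go(509,-23,13)
"
```

```text
t: 4.75
tcp_pos: [509.9, -22.2, 14.3]
eef_rot: [-1.341, -0.974, 0.975]
wrist_force: [-0.5, 0.6, 0.0]
gripper_width: 0.318
tcp [509.9 -22.2  14.3] jawang 72.0 down [-0.001  0.    -1.   ] j6 -1.32 w 0.318 t 4.75 F [-0.5  0.6  0. ]
local delta (current axes) [-1.   1.3  0.6] twist 0
```

```bash
python3 -m jog '{"travel": [[-1,1.5,0],[0,0,0]], "twist": [0,0], "jaw": [1,1]}' 40; python3 -m jog '{"travel": [[0,0,0],[0,0,0],[0,-30,0],[0,-40,0],[0,0,0]], "twist": [0,0,0,0,0], "jaw": [-0.1,-0.1,-0.1,-0.1,-0.1]}' 40;  python3 -c "
from h import *
go(509,-23,13)
c,RT=wristcap('w6.png')
print(proj(c,[508.5,-24,6],RT))
pads(c,RT)
"
```

```text
t: 5.0
tcp_pos: [510.0, -24.0, 13.3]
eef_rot: [-1.343, -0.974, 0.973]
wrist_force: [-0.5, 0.2, -0.7]
gripper_width: 0.314
t: 5.62
tcp_pos: [511.8, -24.2, 85.4]
eef_rot: [-1.346, -0.977, 0.97]
wrist_force: [-0.4, 0.0, -0.7]
gripper_width: 0.548
tcp [511.8 -24.2  85.4] jawang 71.9 down [ 0.006 -0.    -1.   ] j6 -1.33 w 0.548 t 5.62 F [-0.4  0.  -0.7]
local delta (current axes) [ 0.2 72.4  3.5] twist 0
[255.26760866 188.74505073]
red 344 78 size [ 96. 101.] [451.2  58.2   6. ]
green 242 93 size [93. 92.] [438.8 -10.6   6. ]
blue 348 176 size [79. 88.] [520.4  45.7   6. ]
yellow 256 187 size [77. 84.] [507.6 -23.1   6. ]
```

View pics/w6.png

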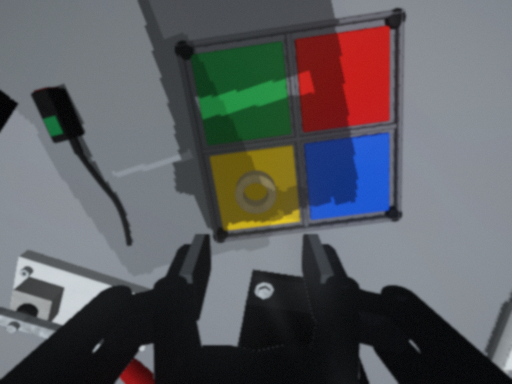

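```bash
python3 -m jog '{"travel": [[50,-10,21.5],[50,-10,21.5],[50,0,21.5],[48,0,20.5],[0,0,0]], "twist": [0,0,0,0,0], "jaw": [-0.2,-0.2,-0.2,-0.2,-0.2]}' 40;  python3 -c "
from h import *
go(491,194,90)
c,RT=wristcap('w7.png')
print(proj(c,[491,194,24],RT),proj(c,[491,194,6],RT))
"
```

```text
t: 6.3
tcp_pos: [489.5, 193.4, 101.8]
eef_rot: [-1.34, -0.976, 0.977]
wrist_force: [-0.5, -0.9, 0.2]
gripper_width: 0.597
tcp [489.5 193.4 101.8] jawang 72.2 down [-0.001 -0.    -1.   ] j6 -0.91 w 0.597 t 6.3 F [-0.5 -0.9  0.2]
local delta (current axes) [ 1.  11.8 -1.3] twist 0
[257.89023739 195.6257804 ] [257.77801915 187.83592454]
```

View pics/w7.png

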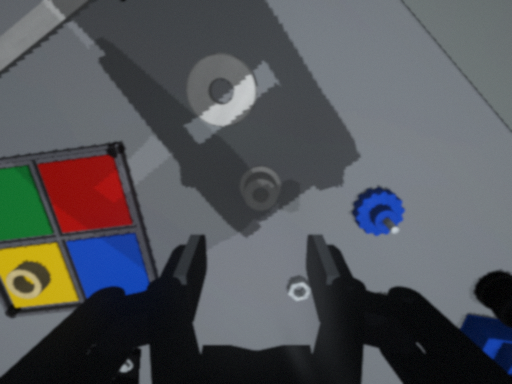

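```bash
python3 -c "
from h import *
c,RT=wristcap()
cv2.imwrite('pics/z7.png',np.hstack([cv2.resize(c['frame'][155:230,211:311,::-1],(400,300),interpolation=2),cv2.resize(c['frame'][260:320,260:340,::-1],(400,300),interpolation=2)]))
print(cast(c,261,189,3,RT),cast(c,263,191,24,RT), cast(c,298,290,10,RT),cast(c,378,209,8,RT))
"
```

```text
[493.60376309 194.171094     3.        ] [488.43502065 197.10345623  24.        ] [593.99323476 197.33782791  10.        ] [538.5344703  281.76502686   8.        ]
```

View pics/z7.png

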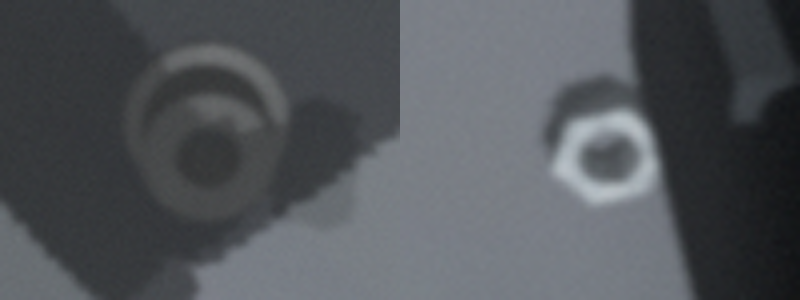

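```bash
python3 -c "
from h import *
c,RT=wristcap()
print(cast(c,262.8,186.5,5,RT),cast(c,263,193.8,24,RT))
go(491.5,195.5,15)
"
```

```text
[491.40659843 195.27024058   5.        ] [490.70897211 195.27203173  24.        ]
tcp [489.7 189.9 101.9] jawang 71.9 down [-0.002 -0.001 -1.   ] j6 -0.91 w 0.597 t 6.45 F [ 0.4 -0.6 -0.9]
local delta (current axes) [ 6.  86.9 -0.1] twist 0
```

```bash
python3 -m jog '{"travel": [[4,30,0],[0,35,0],[0,25,0],[0,0,0]], "twist": [0,0,0,0], "jaw": [-0.2,-0.2,-0.2,-0.2]}' 40; python3 -m jog '{"travel": [[0,0,0],[0,0,0],[0,0,0],[0,0,0]], "twist": [0,0,0,0], "jaw": [1,1,1,1]}' 40; python3 -c "
from h import *
go(439.5,-12,80)"
```

```text
t: 6.95
tcp_pos: [490.2, 192.3, 11.0]
eef_rot: [-1.342, -0.968, 0.975]
wrist_force: [-0.5, 0.6, -0.2]
gripper_width: 0.598
t: 7.45
tcp_pos: [492.6, 194.4, 14.0]
eef_rot: [-1.343, -0.975, 0.972]
wrist_force: [0.5, -3.0, 7.7]
gripper_width: 0.27
tcp [492.6 194.4  14. ] jawang 71.9 down [ 0.002  0.    -1.   ] j6 -0.90 w 0.270 t 7.45 F [ 0.5 -3.   7.7]
local delta (current axes) [-212.6  -66.2  -13.7] twist 0
```

```bash
python3 -m jog '{"travel": [[0,-35,0],[0,-35,0],[-45,0,-3],[-45,0,-3],[-45,0,-3]], "twist": [0,0,0,0,0], "jaw": [1,1,1,1,1]}' 40; python3 -m jog '{"travel": [[-45,0,-3],[-33,0,-2],[0,0,0],[0,0,0]], "twist": [0,0,0,0], "jaw": [1,1,1,1]}' 40; python3 -c "
from h import *
go(439.5,-11.5,20)
c,RT=wristcap('w8.png');pads(c,RT);go(439.5,-11.5,20)"
```

```text
t: 8.07
tcp_pos: [458.0, 62.4, 83.4]
eef_rot: [-1.342, -0.975, 0.973]
wrist_force: [1.4, 0.5, -0.6]
gripper_width: 0.266
t: 8.57
tcp_pos: [439.2, -12.2, 83.1]
eef_rot: [-1.343, -0.974, 0.973]
wrist_force: [0.4, 0.3, -0.4]
gripper_width: 0.269
tcp [439.2 -12.2  83.1] jawang 71.9 down [ 0.001  0.    -1.   ] j6 -1.31 w 0.269 t 8.57 F [ 0.4  0.3 -0.4]
local delta (current axes) [ 0.7 63.1 -0. ] twist 0
red 351 182 size [78. 90.] [451.7  58.3   6. ]
green 259 191 size [76. 83.] [437.4  -9.5   6. ]
blue 355 260 size [67. 78.] [519.5  46.5   6. ]
yellow 253 291 size [44. 48.] [521.9 -42.3   6. ]
tcp [439.3 -11.9  83.1] jawang 71.9 down [ 0.001  0.    -1.   ] j6 -1.31 w 0.268 t 8.62 F [-0.1  0.6 -0.6]
local delta (current axes) [ 0.4 63.1 -0.1] twist 0
```

View pics/w8.png

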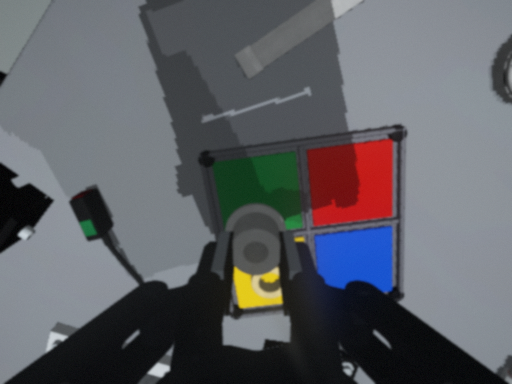

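```bash
python3 -m jog '{"travel": [[1,25,0],[0,25,0],[0,11,0],[0,0,0]], "twist": [0,0,0,0], "jaw": [1,1,1,1]}' 40; python3 -m jog '{"travel": [[0,1.5,0],[0,1.5,0],[0,0,0]], "twist": [0,0,0], "jaw": [1,1,1]}' 40; 
```

```text
t: 9.12
tcp_pos: [439.0, -10.9, 21.4]
eef_rot: [-1.341, -0.973, 0.975]
wrist_force: [-1.0, -0.5, -1.2]
gripper_width: 0.268
t: 9.5
tcp_pos: [439.8, -11.4, 20.0]
eef_rot: [-1.343, -0.975, 0.972]
wrist_force: [-1.2, 1.3, 10.7]
gripper_width: 0.271
```

Contact at 10.7 N, so the part is seated. Release and rise.

```bash
python3 -m jog '{"travel": [[0,-1,0],[0,0,0],[0,-35,0],[0,-40,0],[0,-10,0]], "twist": [0,0,0,0,0], "jaw": [1,-0.1,-0.1,-0.1,-0.1]}' 40;  python3 -c "
from h import *
c,RT=wristcap('w9.png');go(539.5,282.5,110)"
```

```text
t: 10.12
tcp_pos: [440.5, -11.6, 106.8]
eef_rot: [-1.345, -0.976, 0.971]
wrist_force: [0.5, 0.8, -0.3]
gripper_width: 0.549
tcp [440.4 -11.6 106.8] jawang 71.9 down [ 0.004 -0.    -1.   ] j6 -1.31 w 0.548 t 10.18 F [ 0.3 -0.3  0.4]
local delta (current axes) [310.3  -2.8  -2.9] twist 0
```

View pics/w9.png

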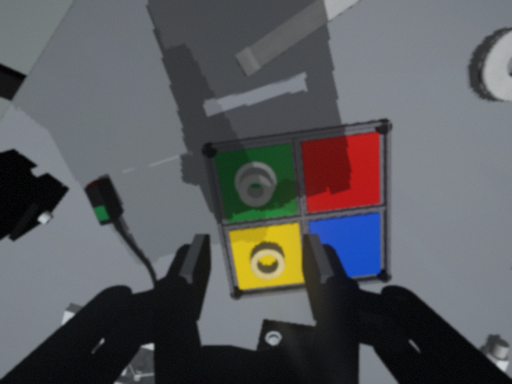

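```bash
python3 -m jog '{"travel": [[45,0,0],[55,0,0],[55,0,0],[55,0,0],[55,0,0]], "twist": [0,0,0,0,0], "jaw": [-0.2,-0.2,-0.2,-0.2,-0.2]}' 40;python3 -m jog '{"travel": [[40,0,-2],[0,0,0],[0,0,0]], "twist": [0,0,0], "jaw": [-0.2,-0.2,-0.2]}' 40;  python3 -c "
from h import *
c,RT=wristcap('w10.png');go(539.5,282.5,110)"
```

```text
t: 10.8
tcp_pos: [521.1, 242.0, 103.3]
eef_rot: [-1.342, -0.972, 0.975]
wrist_force: [1.4, -0.6, -0.1]
gripper_width: 0.599
t: 11.18
tcp_pos: [534.5, 277.0, 103.3]
eef_rot: [-1.342, -0.971, 0.976]
wrist_force: [-0.5, -0.4, -0.1]
gripper_width: 0.599
tcp [534.6 276.6 103.7] jawang 71.9 down [-0.002 -0.001 -1.   ] j6 -0.80 w 0.602 t 11.22 F [-0.2 -0.6 -0.3]
local delta (current axes) [ 7.1 -6.4 -2.8] twist 0
```

View pics/w10.png

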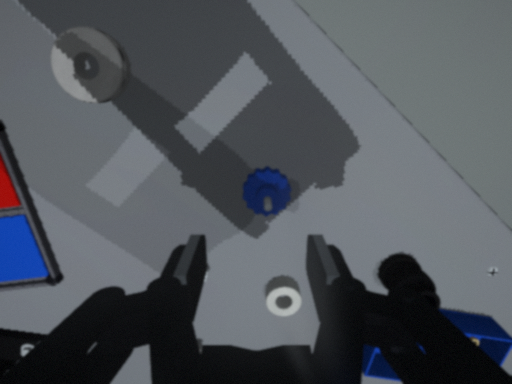

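```bash
python3 -c "
from h import *
p,R,o=pose();c,RT=wristcap()
hsv=cv2.cvtColor(c['frame'],cv2.COLOR_RGB2HSV)[150:240,220:310]; m=cv2.inRange(hsv,(100,120,40),(130,255,255))
cs,_=cv2.findContours(m,0,1);k=max(cs,key=cv2.contourArea);(u,v),ra=cv2.minEnclosingCircle(k);u+=220;v+=150;print(u,v,ra)
for X in (cast(c,u,v,8,RT),cast(c,268,207,41,RT)): print(X.round(1),(R.T@(X-p)).round(1))
cv2.imwrite('pics/z10.png',cv2.resize(c['frame'][155:245,210:330,::-1],(480,360),interpolation=2))"
```

```text
266.66197204589844 190.7253532409668 24.761629104614258
[540.6 283.2   8. ] [ 8.3 95.6 -3.8]
[541.2 283.   41. ] [ 8.2 62.6 -4.3]
```

View pics/z10.png

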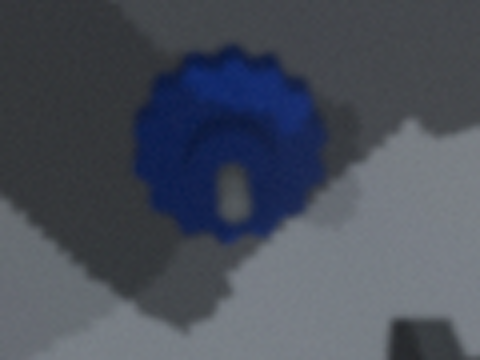

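```bash
python3 -m jog '{"travel": [[8,10,-4],[0,40,0],[0,37,0],[0,0,0],[0,0,0]], "twist": [0,0,0,0,0], "jaw": [-0.2,-0.2,-0.2,-0.2,-0.2]}' 40; python3 -m jog '{"travel": [[0,0,0],[0,0,0],[0,0,0],[0,0,0]], "twist": [0,0,0,0], "jaw": [1,1,1,1]}' 40; python3 -c "
from h import *
go(521,45.5,85)
c,RT=wristcap('w11.png')"
```

```text
t: 11.9
tcp_pos: [542.7, 284.3, 18.5]
eef_rot: [-1.343, -0.974, 0.972]
wrist_force: [0.8, 1.2, 0.4]
gripper_width: 0.6
t: 12.4
tcp_pos: [542.9, 284.6, 19.4]
eef_rot: [-1.343, -0.975, 0.972]
wrist_force: [-0.7, -0.7, 6.7]
gripper_width: 0.174
tcp [542.9 284.6  19.4] jawang 71.9 down [ 0.002  0.001 -1.   ] j6 -0.79 w 0.174 t 12.4 F [-0.7 -0.7  6.7]
local delta (current axes) [-234.   -65.9  -53.5] twist 0
```

View pics/w11.png

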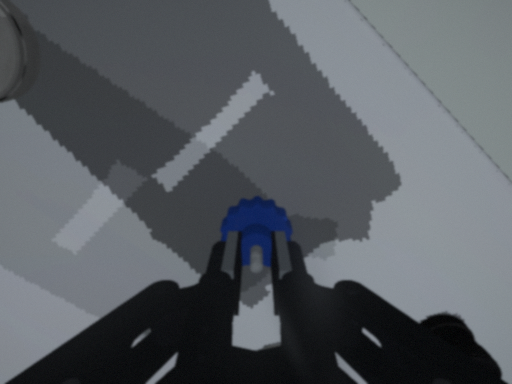

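```bash
python3 -m jog '{"travel": [[0,-30,0],[0,-35,0],[-40,0,-9],[-47,0,-11],[-47,0,-11]], "twist": [0,0,0,0,0], "jaw": [1,1,1,1,1]}' 40; python3 -m jog '{"travel": [[-45,0,-10],[-40,0,-9],[-15,0,-3.5],[0,0,0],[0,0,0]], "twist": [0,0,0,0,0], "jaw": [1,1,1,1,1]}' 40; python3 -c "
from h import *
go(521,45.5,25)
c,RT=wristcap('w12.png');pads(c,RT);go(521,45.5,25)"
```

```text
t: 13.08
tcp_pos: [530.0, 146.2, 83.7]
eef_rot: [-1.343, -0.976, 0.973]
wrist_force: [1.1, 0.4, -0.7]
gripper_width: 0.174
t: 13.7
tcp_pos: [520.7, 46.1, 83.0]
eef_rot: [-1.342, -0.975, 0.973]
wrist_force: [-0.0, 0.7, 0.4]
gripper_width: 0.169
tcp [520.7  46.1  83. ] jawang 71.9 down [ 0.001  0.    -1.   ] j6 -1.19 w 0.169 t 13.7 F [-0.   0.7  0.4]
local delta (current axes) [-0.5 58.  -0.5] twist 0
red 242 100 size [93. 93.] [451.7  58.2   6. ]
green 143 114 size [96. 91.] [439.  -10.6   6. ]
blue 256 205 size [110.  85.] [529.4  43.3   6. ]
yellow 166 206 size [77. 87.] [508.2 -23.2   6. ]
tcp [520.5  46.3  82.9] jawang 72.0 down [ 0.  0. -1.] j6 -1.19 w 0.182 t 13.75 F [0.4 0.4 0.2]
local delta (current axes) [-0.6 57.9 -0.7] twist 0
```

View pics/w12.png

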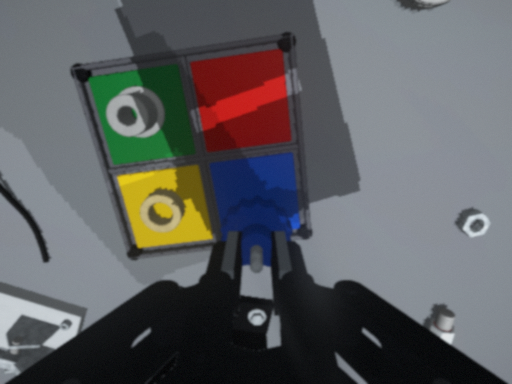

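```bash
python3 -m jog '{"travel": [[-0.5,25,-0.5],[0,25,0],[0,6,0],[0,0,0]], "twist": [0,0,0,0], "jaw": [1,1,1,1]}' 40; python3 -m jog '{"travel": [[0,1.5,0],[0,1.5,0],[0,0,0]], "twist": [0,0,0], "jaw": [1,1,1]}' 40; 
```

```text
t: 14.25
tcp_pos: [520.5, 45.2, 26.8]
eef_rot: [-1.342, -0.974, 0.975]
wrist_force: [-0.9, -1.0, -0.4]
gripper_width: 0.177
t: 14.62
tcp_pos: [521.4, 44.7, 25.3]
eef_rot: [-1.343, -0.975, 0.972]
wrist_force: [-1.9, 2.0, 11.1]
gripper_width: 0.175
```

Seated with 11 N. Release, rise, and head for the nut at about (595,199).

```bash
python3 -m jog '{"travel": [[0,-1,0],[0,0,0],[0,-35,0],[0,-40,0],[0,-5,0]], "twist": [0,0,0,0,0], "jaw": [1,-0.1,-0.1,-0.1,-0.1]}' 40;  python3 -c "
from h import *
c,RT=wristcap('w13.png');go(595,199,90)"
```

```text
t: 15.25
tcp_pos: [522.4, 44.6, 107.3]
eef_rot: [-1.345, -0.977, 0.97]
wrist_force: [0.7, -0.1, -0.6]
gripper_width: 0.551
tcp [521.7  44.5 106.5] jawang 71.9 down [ 0.003  0.    -1.   ] j6 -1.19 w 0.550 t 15.3 F [-0.3 -0.9  1.5]
local delta (current axes) [169.6  16.8 -21.7] twist 0
```

View pics/w13.png

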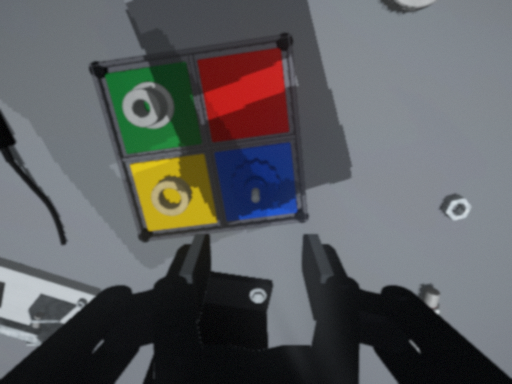

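```bash
python3 -m jog '{"travel": [[40,0,-5],[45,0,-6],[45,10,-6],[38,10,-5],[0,0,0]], "twist": [0,0,0,0,0], "jaw": [-0.2,-0.2,-0.2,-0.2,-0.2]}' 40;  python3 -c "
from h import *
p,R,o=pose()
c,RT=wristcap('w14.png');go(595,199,6)
u,v=proj(c,[595,199,10],RT).astype(int);print(u,v)
cv2.imwrite('pics/z14.png',cv2.resize(c['frame'][v-45:v+45,u-60:u+60,::-1],(800,600),interpolation=2));print(u-60,v-45)"
```

```text
t: 15.92
tcp_pos: [593.3, 199.2, 82.5]
eef_rot: [-1.34, -0.974, 0.977]
wrist_force: [-0.4, 0.0, 0.3]
gripper_width: 0.601
tcp [592.6 197.8  82.8] jawang 72.0 down [-0.003 -0.001 -1.   ] j6 -0.95 w 0.602 t 15.97 F [-0.1  0.2  0.5]
local delta (current axes) [ 2.  76.8 -2.1] twist 0
257 198
197 153
```

View pics/z14.png

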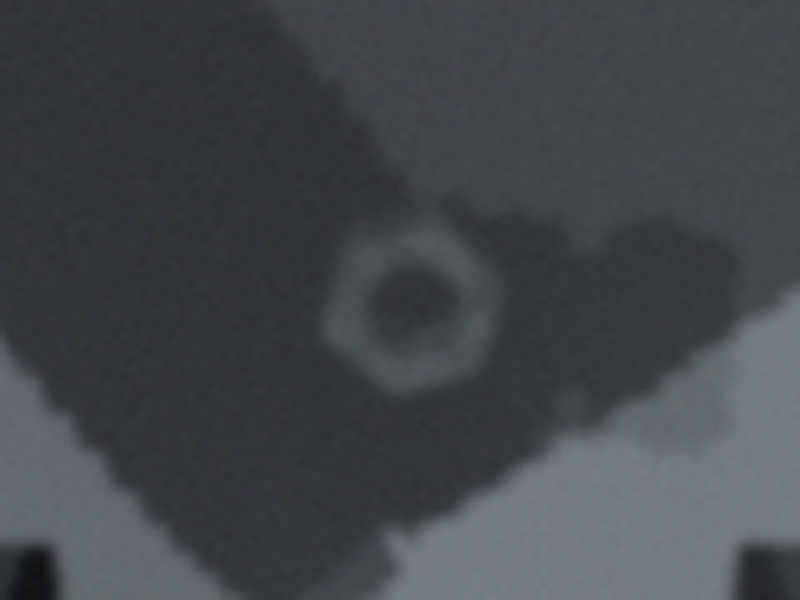

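```bash
python3 -m jog '{"travel": [[2,10,-2.5],[0,35,0],[0,30,0],[0,4,0],[0,0,0]], "twist": [6.5,6.5,0,0,0], "jaw": [-0.2,-0.2,-0.2,-0.2,-0.2]}' 40; python3 -c "
from h import *
c,RT=wristcap('w15.png');go(595,199,4)
cv2.imwrite('pics/z15.png',cv2.resize(c['frame'][160:310,156:356,::-1],(800,600),interpolation=2))"
```

```text
t: 16.6
tcp_pos: [596.5, 197.8, 6.0]
eef_rot: [-1.418, -0.8, 0.801]
wrist_force: [0.1, 0.2, 1.3]
gripper_width: 0.598
tcp [597.1 198.1   6.7] jawang 58.9 down [ 0.001  0.    -1.   ] j6 -0.73 w 0.600 t 16.65 F [ 0.9 -0.1  0. ]
local delta (current axes) [-0.3  2.7  2.2] twist 0
```

View pics/z15.png

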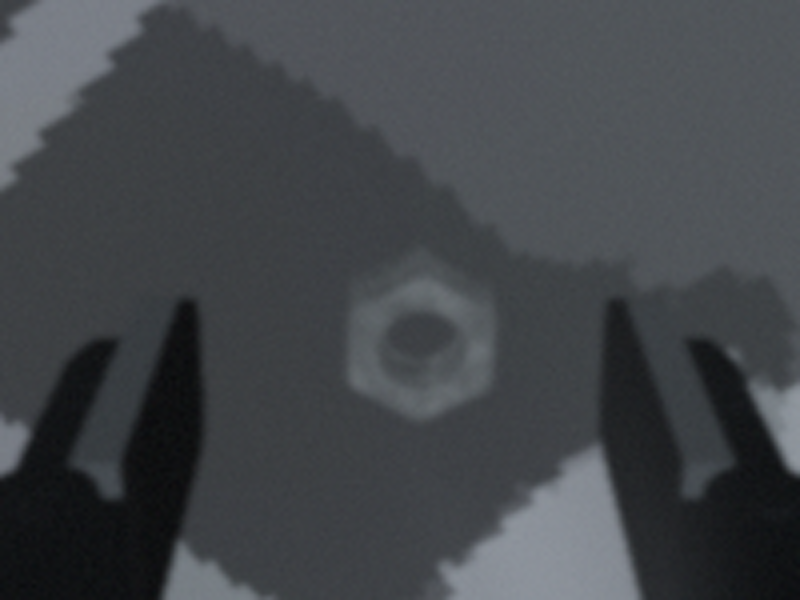

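```bash
python3 -m jog '{"travel": [[2,2,0],[0,0,0],[0,0,0],[0,0,0],[0,0,0]], "twist": [0,0,0,0,0], "jaw": [-0.2,1,1,1,1]}' 40;python3 -m jog '{"travel": [[0,0,0],[0,-35,0],[0,-35,0],[0,0,0]], "twist": [0,0,0,0], "jaw": [1,1,1,1]}' 40; python3 -c "
from h import *
c,RT=wristcap('w16.png');go(452,57.8,70)
cv2.imwrite('pics/z16.png',cv2.resize(c['frame'][160:310,156:356,::-1],(800,600),interpolation=2))"
```

```text
t: 17.27
tcp_pos: [597.9, 200.4, 4.5]
eef_rot: [-1.418, -0.802, 0.8]
wrist_force: [-1.3, -0.3, 5.2]
gripper_width: 0.195
t: 17.77
tcp_pos: [599.6, 200.9, 76.6]
eef_rot: [-1.419, -0.805, 0.797]
wrist_force: [-0.4, 0.1, -0.4]
gripper_width: 0.198
tcp [598.4 200.5  74.9] jawang 58.9 down [ 0.002  0.001 -1.   ] j6 -0.72 w 0.192 t 17.82 F [-1.3  0.5 -0.9]
local delta (current axes) [-197.8    4.5   51.7] twist 0
```

View pics/z16.png

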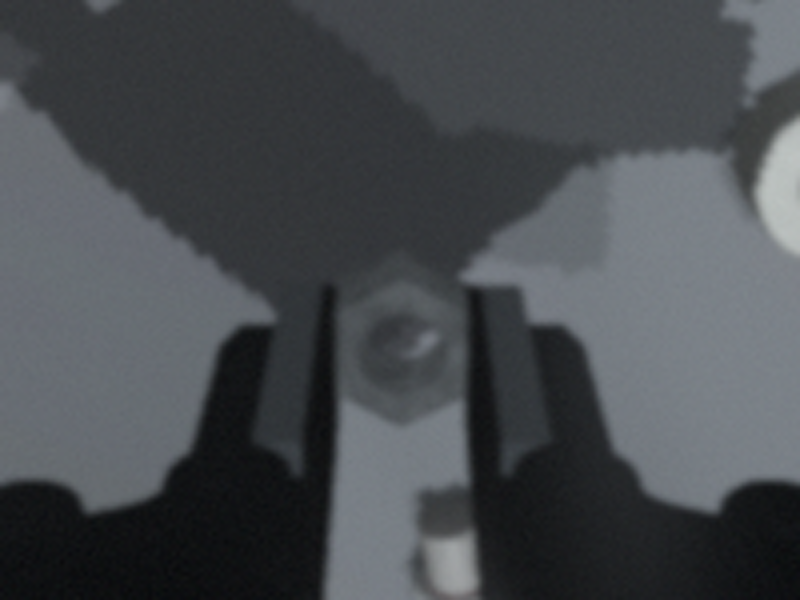

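```bash
python3 -m jog '{"travel": [[-35,0,9],[-50,0,13],[-50,0,13],[-40,0,11],[-20,0,5]], "twist": [0,0,0,0,0], "jaw": [1,1,1,1,1]}' 40;python3 -m jog '{"travel": [[-3,0,1],[0,0,0]], "twist": [0,0], "jaw": [1,1]}' 40; python3 -c "
from h import *
c,RT=wristcap('w17.png');go(452,57.8,10)"
```

```text
t: 18.45
tcp_pos: [450.7, 58.4, 72.8]
eef_rot: [-1.417, -0.798, 0.802]
wrist_force: [0.7, -0.4, 0.0]
gripper_width: 0.194
t: 18.7
tcp_pos: [452.2, 58.0, 73.8]
eef_rot: [-1.419, -0.802, 0.8]
wrist_force: [0.3, -1.0, -0.1]
gripper_width: 0.195
tcp [452.4  58.1  73.9] jawang 58.9 down [ 0.002  0.    -1.   ] j6 -0.93 w 0.193 t 18.75 F [-0.1 -0.2  0. ]
local delta (current axes) [-0.6 63.9  0.3] twist 0
```

View pics/w17.png

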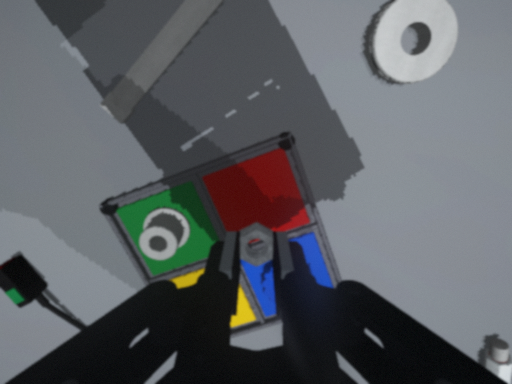

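```bash
python3 -m jog '{"travel": [[0,25,0],[0,25,0],[0,11,0],[0,0,0]], "twist": [0,0,0,0], "jaw": [1,1,1,1]}' 40; python3 -m jog '{"travel": [[0,1.5,0],[0,1,0],[0,0,0]], "twist": [0,0,0], "jaw": [1,1,1]}' 40; 
```

```text
t: 19.25
tcp_pos: [451.0, 57.9, 12.3]
eef_rot: [-1.418, -0.8, 0.802]
wrist_force: [-0.6, 0.7, -0.2]
gripper_width: 0.196
t: 19.62
tcp_pos: [451.2, 57.5, 10.7]
eef_rot: [-1.419, -0.802, 0.8]
wrist_force: [0.9, 0.1, 0.6]
gripper_width: 0.199
```

```bash
python3 -m jog '{"travel": [[0,1,0],[0,0,0],[0,0,0]], "twist": [0,0,0], "jaw": [1,1,1]}' 40; 
```

```text
t: 20.0
tcp_pos: [451.3, 57.5, 10.4]
eef_rot: [-1.419, -0.802, 0.8]
wrist_force: [-1.6, -0.5, 13.9]
gripper_width: 0.195
```

Contact confirmed. Release, rise and back off to look.

```bash
python3 -m jog '{"travel": [[0,-1.5,0],[0,0,0],[0,-35,0],[0,-45,0],[0,-50,0]], "twist": [0,0,0,0,0], "jaw": [1,-0.1,-0.1,-0.1,-0.1]}' 40; python3 -m jog '{"travel": [[0,0,45],[0,-20,50],[0,0,0],[0,0,0]], "twist": [0,0,0,0], "jaw": [-0.1,-0.1,-0.1,-0.1]}' 40; python3 -c "
from h import *
go(452,57.8,10)
c,RT=wristcap('w18.png'); pads(c,RT)
s=save('side','s18.png'); q=save('scene','q18.png')
cv2.imwrite('pics/z18.png',np.hstack([cv2.resize(s['frame'][190:320,190:350,::-1],(400,325),interpolation=2),cv2.resize(q['frame'][180:310,150:310,::-1],(400,325),interpolation=2)]))"
```

```text
t: 20.62
tcp_pos: [450.3, 57.4, 141.7]
eef_rot: [-1.418, -0.8, 0.802]
wrist_force: [0.9, 0.3, 0.5]
gripper_width: 0.55
t: 21.12
tcp_pos: [370.2, 106.7, 161.0]
eef_rot: [-1.419, -0.802, 0.8]
wrist_force: [-0.2, -0.0, -1.2]
gripper_width: 0.551
tcp [370.2 106.7 161. ] jawang 58.9 down [ 0.001  0.    -1.   ] j6 -0.78 w 0.551 t 21.12 F [-0.2 -0.  -1.2]
local delta (current axes) [ 1.000e-01  1.511e+02 -9.510e+01] twist 0
red 257 251 size [52. 59.] [452.7  58.    6. ]
green 217 271 size [27. 54.] [451.8   5.5   6. ]
blue 279 300 size [47. 58.] [521.8  45.7   6. ]
yellow 224 318 size [45. 55.] [510.5 -22.4   6. ]
```

View pics/w18.png

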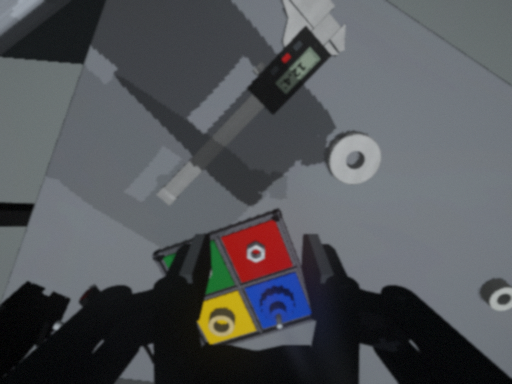

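View pics/z18.png

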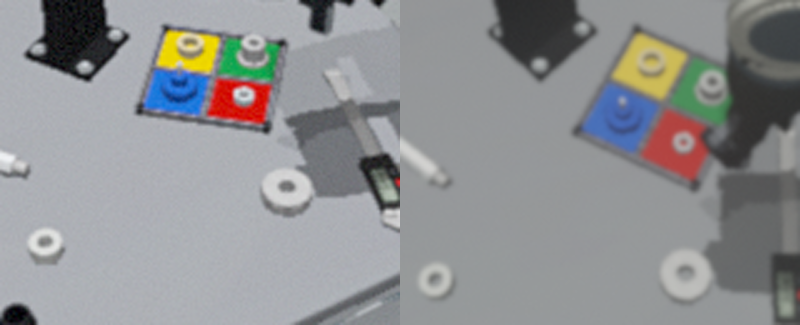

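In the wrist view the nut is at (257,253) on the red pad, whose centre is (257,251), and the collar and knob are centred too. The side view shows all four parts upright on their pads. The spacer and ring are at the same pixels as at the start.

```bash
python3 -c "
from h import *
print(r.sign_off())"
```

```text
the job is handed in; nothing more can be done
None
```

The kit is made up and handed in at about 21 s of the 80 s. The brass collar is on yellow, the flanged bushing on green, the star knob on blue and the hex nut on red. Each part was lowered onto its pad before release. For the bushing, knob and nut the wrist force showed contact at 11–14 N. The collar showed no contact force, so it was released at the height worked out from its grasp, at most about a millimetre above the pad.

**Final checks:**
- In the last camera views all four parts stand upright. By eye and pixel position each is within about 3 mm of its pad centre.
- The white spacer and knurled ring appear at the same pixels as at the start, and the arm is clear of everything.
- **Disagreements:** pad positions from the wrist and fixed cameras differed by 1–3 mm, and successive tool position readings varied by up to about 3 mm. Both are well inside the 15 mm tolerance. In the last wrist view a finger hid part of the green pad, so its computed centre there was unusable. I judged the bushing from the side view and the earlier wrist view taken right after I set it down.

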